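# Bin the spent highlighter with the lid propped by a paperweight

### The job

Throw away the used highlighter that lies under the sliding cover of the pen tray: slide the cover back, press the desk bin's lever down with the steel paperweight and leave it standing on the lever, so that its weight alone holds the lid up, then put the highlighter in the bin. Afterwards take the paperweight off so that the lid falls shut, and set it back upright on the middle of its round cork coaster. Leave the slim pen in the tray and everything else on the desk where it is.

Things in the scene. Friction and masses are not known exactly. Their poses are not given: they have to be found in the camera images.
- bin: White desk bin, 165 mm deep (its x) by 180 mm wide (its y) by 120 mm high, walls 4 mm, fixed to the desk. Origin: centre of its underside on the desk; x points from the lever side (facing the robot) to the hinge side. The open mouth is 157 x 172 mm.
- bin_lid (a joint): Flat white lid of the bin, 5 mm thick, hinged on the bin's far (+x) rim, 121 mm above the desk. 0 = shut, 1.45 rad = fully raised (the lid then stands just short of upright on the far rim and reaches 290 mm above the desk). It is linked to the lever: lid angle = 3.625 x lever angle.
- lever (a joint): Steel lift lever low on the bin's front (-x) side, hinged at bin x = -88 mm, 33 mm above the desk, turning about the bin's y axis. 0 = up (lid shut): the foot slopes up at 0.40 rad, its outer end about 81 mm above the desk. 0.40 rad = fully down against its stop: the foot is level, its top 36 mm above the desk, the lid fully raised. It springs back with the lid when let go; holding it down takes about 2 N at the middle of the foot, pressing it down slowly 3 to 5 N.
- lever_pad (a point): Middle of the top face of the lever's flat steel foot (80 mm along the bin's x by 100 mm along y, 6 mm thick). When the lever is fully down it lies at 163 mm from the bin's centre towards the robot (bin x = -163 mm, y = 0), 36 mm above the desk, 81 mm in front of the bin's wall.
- weight_mid (a point): Centre (28 mm above its underside) of the steel paperweight, about 0.7 kg: base plate 70 mm (x) by 50 mm (y) by 22 mm high, with a grip ridge on top 60 mm long (x), 24 mm wide (y), 34 mm high; total height 56 mm. z points up. It stands on the coaster at the start. Let down on the lever it is heavy enough to keep the lever fully down, if it stands near the middle of the foot.
- coaster: Round cork coaster, 120 mm across, 4 mm thick, fixed to the desk. Origin: centre of its underside.
- tray: White pen tray, 320 mm long (x) by 130 mm wide (y), walls 5 mm thick, 32 mm high, side grooves up to 43 mm high; fixed to the desk. Origin: centre of its underside; x points along the tray away from the robot. The half nearest the robot (x from -155 to 0 mm, 120 mm wide inside, floor 5 mm above the desk) is the open compartment; the far half is decked over, its deck 30 mm above the desk.
- cover (a joint): Grey flat cover sliding in the tray's grooves along the tray's x, captive. 0 = the compartment is covered; grows as the cover slides in the tray's +x direction (away from the robot) over the decked half; stop at 0.156 m, where the compartment is wholly open. Stays where it is left; takes about 1.5 N.
- cover_ridge (a point): Centre of the grip ridge that stands across the middle of the cover: 14 mm thick (tray x), 70 mm long (tray y), from 38 to 64 mm above the desk; the point lies 51 mm above the desk. The cover reaches 79 mm either side of it along the tray.
- highlighter_mid (a point): Centre of the used chunky flat-sided highlighter, dark with a white cap: 115 mm long (its x), 26 mm wide (y), 22 mm high (z up), 40 g. It lies flat in the tray's compartment, roughly along the tray (within 0.12 rad), towards the tray's -y side. Its origin half-way up is 16 mm above the desk. The only other thing in the compartment is a slim square pen (135 x 11 x 11 mm) along the +y wall (its near side about 38 mm from the tray's centre line), to be left.
There are look-alikes about, which are no part of the job. Of the things that look like the part that bears weight_mid, take the one that is farthest from the robot's base at the start.

How it is judged:
By the outcome, as a careful person would: the job done as asked, in the order asked, and still so for the second after the job is handed in, with the robot touching nothing.
It also fails if it takes over 72 s, if anything falls off the work surface, if the arm or the gripper's body presses on something with over 40 N, if the wrist force passes 120 N, or if a joint passes its speed limit or range.

### The arm

A 6-joint arm with a two-finger parallel gripper is mounted at the origin on the work surface. World frame = base frame: x ahead of the robot, y to its left, z up, the work surface at z = 0. Lengths are in m, angles in rad, forces in N, time in s.
With the tool pointing down it reaches from about 0.35 to 0.85 m from the base axis. Payload 8.1 kg.
Tool frame: the origin (TCP) lies at the very end of the fingers, on their centre line; the grasp point (between the pads) lies 19 mm behind it; x points along the fingers, y is the direction in which the jaws open and shut, and the axes are right-handed (so a half turn about x gives the same grasp; the last joint's range is limited). The gripper opens to 93 mm and grips with 3 to 60 N. Pads are 15 mm wide; open, the fingers measure 128 mm over their backs; the gripper's body (75 mm by 188 mm) begins 65 mm behind the grasp point.
Start: joints at [-1.409, 0.13, 1.488, -0, 1.523, -0.085], TCP at [0.147, -0.582, 0.219] pointing down, gripper open.
Joint ranges: [-2.96, 2.96], [-0.89, 2.26], [0.02, 2.5], [-1.34, 4.48], [0, 2.73], [-2.66, 2.66]. Speed limits (rad/s): [2.39, 2.39, 2.79, 3.14, 3.14, 3.14].

### API

Orientations are given as a rotation vector (axis times angle).
In Python, from plant import * gives the robot as it stands. The module is installed in compiled form; this text tells all that it offers.
- The arm moves only by the tool apply_moves, never from a script. Its argument "series" is a list of rows, each an object with "jaw": the gripper's target within -1 to 1 (shut at 1, half-way at 0, fully open at -1); "linear": the shift along the tool's x, y, z normalised to -1 to 1, where 1 is 0.6 m, a list of three; "roll": the turn about the tool's x normalised to -1 to 1, where 1 is 30 degrees. A call has 1 to 20 rows; each row is the pose to reach, as a shift and turn from the pose measured when the call began, along the tool's axes at that moment; what a row does not reach only later rows make up. A row lasts 1/8 s, in which the tool goes at most 62.5 mm and 10.7 degrees, less where a joint would pass 70% of its speed; a pose out of reach is approached as far as the arm can. A call with a number of a shift or a turn outside -1 to 1 is refused whole. A call with a gripper value outside its range is refused whole. The fingers move at their own pace and stop on an object; "force" is the grip in N (left out, the last holds). Time passes only in rows, so rows that repeat a pose let the fingers close. It gives the time, the measured TCP pose, the force and the opening at its end, in the units of the state.
- read_state(): the state, without advancing time (a new reading comes with each control period).
- read_camera(name): name is "side" or "top"; returns a dict with "pixels" (400x640x3 uint8, blue, green, red), "intrinsics" (3x3 intrinsics, pixels), "rvec" (rotation vector, rad) and "tvec" (3), from world to camera coordinates, as OpenCV has them. Camera axes: x right, y down, z forward; pixel columns grow to the right and rows downward; lengths in m; the calibration is good to about 2 mm. A picture is of the moment at which its call begins. There is no depth.
- close_job(): hands the job in, once; it reports no verdict.
The state is a dict: "t": time; "q": joint angles; "dq": joint speeds; "joint_torque": joint torques, N m; "tool_pos": TCP position; "orientation": TCP orientation; "force": force on the tool from outside, world axes, zero at the start; "wrist_torque": the same for the moment, N m; "opening": finger opening in m.
Only numpy, scipy, OpenCV 4.12 (cv2) and the standard library are available. Lean on these libraries where they do the work, as an engineer would, in place of code of your own. Each camera call takes 0.05 s, during which the arm holds its last target. There are 200 camera calls.

## Working session

There is one attempt and no reset: what is moved stays moved. The work goes in short steps, Python scripts to look and compute and a tool call to move; the robot and the scene stay as the last step left them, time stands still between calls to the robot, and variables do not carry over. Pictures are saved under pics/ and viewed, about 8 in all and at most 12, crops included, and the job is handed in when it is done.

Besides the shell and the picture viewer there is one more tool, called after "Emit:" as a command line: name --argument value ..., lists and objects as JSON in quotes. apply_moves: Moves the arm, as the interface text tells. Its arguments: {"type":"object","properties":{"series":{"type":"array"},"force":{"type":"number"}},"required":["series"]}

```bash
mkdir -p pics; cat > h.py <<'E'
from plant import *
import numpy as np, cv2
def cam(n,save=None):
    c=read_camera(n); c['R']=cv2.Rodrigues(np.array(c['rvec'],float))[0]; c['t']=np.array(c['tvec'],float).ravel(); c['K']=np.array(c['intrinsics'],float)
    c['o']=-c['R'].T@c['t']
    if save: cv2.imwrite('pics/'+save,c['pixels'])
    return c
def ray(c,u,v,z):
    d=c['R'].T@np.linalg.inv(c['K'])@np.array([u,v,1.]); return c['o']+d*(z-c['o'][2])/d[2]
def proj(c,p):
    q=c['K']@(c['R']@np.array(p,float)+c['t']); return q[:2]/q[2]
E
python3 - <<'E'
from h import *
s=read_state(); print({k:np.round(v,3).tolist() for k,v in s.items()})
for n in('top','side'):
    c=cam(n,n+'0.png'); print(n,c['o'].round(3),c['K'][0,0],c['R'].round(2).tolist())
E
```

```text
{'t': 0.0, 'q': [-1.409, 0.131, 1.489, -0.0, 1.523, -0.085], 'dq': [0.001, 0.001, 0.0, 0.001, -0.001, -0.002], 'joint_torque': [-0.0, -55.984, -49.176, 0.077, 0.036, -0.0], 'tool_pos': [0.146, -0.581, 0.218], 'orientation': [2.091, 0.261, -2.091], 'force': [-0.058, 0.838, 0.702], 'wrist_torque': [0.049, 0.008, -0.043], 'opening': 0.093}
top [0.343 0.005 1.073] 382.02166021701987 [[-0.02, -1.0, -0.02], [-0.99, 0.02, -0.16], [0.16, 0.02, -0.99]]
side [0.094 0.954 0.978] 434.6487137822915 [[-0.92, -0.39, 0.02], [-0.27, 0.6, -0.76], [0.28, -0.7, -0.65]]
```

View pics/top0.png

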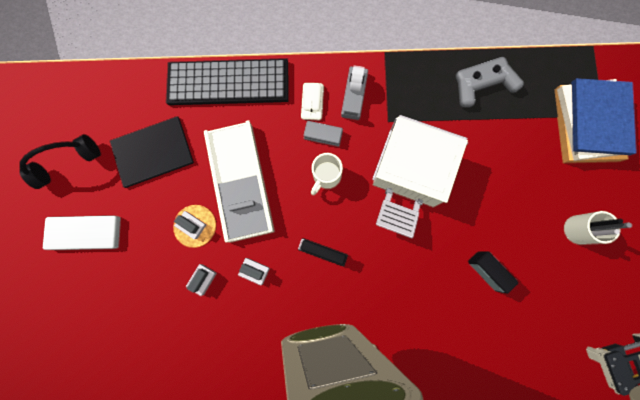

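View pics/side0.png

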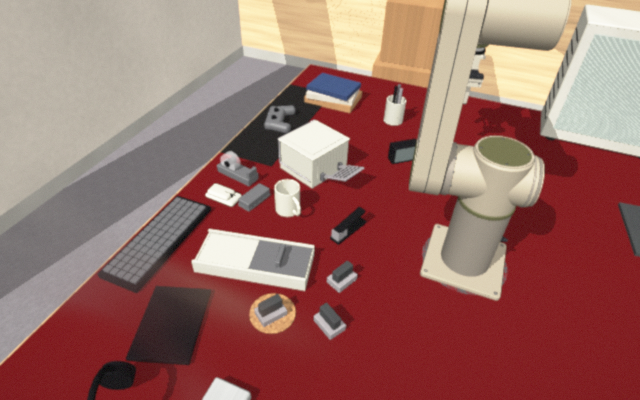

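Top view: three paperweight look-alikes, at (190,224) on the coaster, (201,280) and (254,271). The one on the coaster fits: it is farthest from the base and stands on the cork. I'll confirm that in an enlarged crop. The tray is at about (238,182), the ridge at (242,206), the bin at (420,160) and the lever foot at (398,214).

```bash
python3 - <<'E'
from h import *
c=cam('top'); im=c['pixels']
a=cv2.resize(im[115:295,165:285],None,fx=3.3,fy=3.3,interpolation=cv2.INTER_CUBIC)
b=cv2.resize(im[105:245,365:475],None,fx=3.6,fy=3.6,interpolation=cv2.INTER_CUBIC)
o=np.zeros((600,800,3),np.uint8); o[:a.shape[0],:a.shape[1]]=a[:600]; o[:b.shape[0],400:400+b.shape[1]]=b[:, :400]
cv2.imwrite('pics/crop1.png',o)
for n,p in dict(w1=(190,224),w2=(201,280),w3=(254,271)).items(): x=ray(c,*p,.05);print(n,x.round(3),np.hypot(*x[:2]).round(3))
E
```

```text
w1 [0.433 0.385 0.05 ] 0.58
w2 [0.285 0.35  0.05 ] 0.452
w3 [0.306 0.21  0.05 ] 0.371
```

View pics/crop1.png

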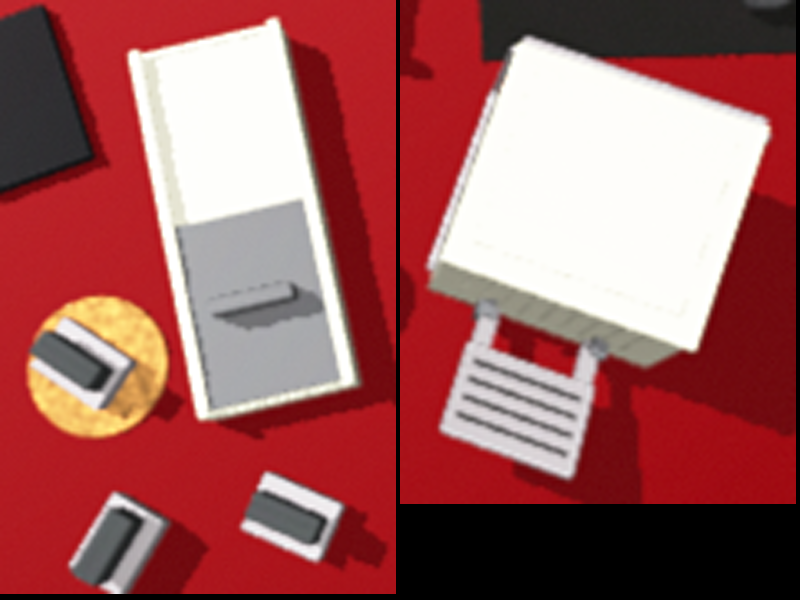

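The crop confirms it: the weight on the cork coaster is at crop (80,365), i.e. full image (189,226), and is the farthest of the three at 0.58 m. The cover ridge is at crop (255,298), the lid corners are clear, and the foot is at crop (517,410).

```bash
cat >> h.py <<'E'
def L(x,y): return 165+(x+.5)/3.3-.5,115+(y+.5)/3.3-.5
def Rr(x,y): return 365+(x-400+.5)/3.6-.5,105+(y+.5)/3.6-.5
E
python3 - <<'E'
from h import *
c=cam('top')
def show(n,pts,z):
    P=np.array([ray(c,*p,z)[:2] for p in pts]); print(n,P.round(3).tolist(),'mid',P.mean(0).round(4),'sides',[np.linalg.norm(P[i]-P[(i+1)%len(P)]).round(3) for i in range(len(P))],'dirs',[np.arctan2(*(P[(i+1)%len(P)]-P[i])[::-1]).round(3) for i in range(len(P))]); return P
show('tray z.043',[L(200,418),L(130,52),L(277,20),L(357,383)],.038)
show('cover z.038',[L(207,408),L(177,226),L(302,202),L(341,380)],.038)
show('ridge',[L(214,303),L(295,285)],.064)
show('lid',[Rr(437,263),Rr(527,38),Rr(769,122),Rr(696,350)],.126)
show('bin bottom front',[Rr(430,287),Rr(645,366)],.0)
show('foot',[Rr(440,430),Rr(573,477)],.081)
# colour masks
hsv=cv2.cvtColor(c['pixels'],cv2.COLOR_BGR2HSV)
m=cv2.inRange(hsv,(10,90,120),(30,255,255)); m[:, :165]=0;m[:,230:]=0;m[:195]=0;m[260:]=0
k=cv2.findContours(m,0,2)[0];k=max(k,key=cv2.contourArea);h=cv2.convexHull(k)
e=cv2.fitEllipse(h);print('coaster',e,ray(c,*e[0],.004).round(4))
P=np.array([ray(c,*p[0],.004)[:2] for p in h]);ce,r=cv2.minEnclosingCircle(P.astype(np.float32));print(ce,r)
sub=hsv[195:265,165:225]
g=cv2.inRange(hsv,(0,0,20),(180,80,110)); g[:200]=0;g[250:]=0;g[:,:165]=0;g[:,215:]=0
k=max(cv2.findContours(g,0,2)[0],key=cv2.contourArea);b=cv2.minAreaRect(k);print('ridge dark',b)
show('wridge top',cv2.boxPoints(b),.056)
show('wtop by hand',[L(33,333),L(62,331),L(113,363),L(97,390),L(35,357)],.06)
show('wplate by hand z.026',[L(62,318),L(134,357),L(110,402)],.026)
E
```

```text
tray z.043 [[0.386, 0.291], [0.7, 0.359], [0.725, 0.232], [0.411, 0.162]] mid [0.5556 0.2609] sides [np.float64(0.322), np.float64(0.129), np.float64(0.321), np.float64(0.132)] dirs [np.float64(0.211), np.float64(-1.375), np.float64(-2.924), np.float64(1.769)]
cover z.038 [[0.394, 0.286], [0.546, 0.314], [0.564, 0.209], [0.414, 0.175]] mid [0.4797 0.2459] sides [np.float64(0.155), np.float64(0.107), np.float64(0.154), np.float64(0.112)] dirs [np.float64(0.184), np.float64(-1.402), np.float64(-2.923), np.float64(1.756)]
ridge [[0.477, 0.275], [0.49, 0.209]] mid [0.4836 0.2416] sides [np.float64(0.067), np.float64(0.067)] dirs [np.float64(-1.372), np.float64(1.769)]
lid [[0.534, -0.109], [0.697, -0.18], [0.629, -0.348], [0.468, -0.285]] mid [ 0.5819 -0.2305] sides [np.float64(0.178), np.float64(0.18), np.float64(0.173), np.float64(0.187)] dirs [np.float64(-0.412), np.float64(-1.953), np.float64(2.771), np.float64(1.214)]
bin bottom front [[0.54, -0.118], [0.473, -0.283]] mid [ 0.5063 -0.2005] sides [np.float64(0.178), np.float64(0.178)] dirs [np.float64(-1.955), np.float64(1.186)]
foot
[... 540 characters left out ...]
] sides [np.float64(0.025), np.float64(0.066), np.float64(0.025), np.float64(0.066)] dirs [np.float64(-0.592), np.float64(-2.182), np.float64(2.542), np.float64(0.963)]
wtop by hand [[0.456, 0.424], [0.457, 0.4], [0.43, 0.357], [0.409, 0.369], [0.437, 0.421]] mid [0.4379 0.3941] sides [np.float64(0.024), np.float64(0.051), np.float64(0.025), np.float64(0.059), np.float64(0.02)] dirs [np.float64(-1.524), np.float64(-2.134), np.float64(2.622), np.float64(1.077), np.float64(0.125)]
wplate by hand z.026 [[0.472, 0.413], [0.438, 0.351], [0.401, 0.37]] mid [0.437  0.3783] sides [np.float64(0.071), np.float64(0.042), np.float64(0.083)] dirs [np.float64(-2.075), np.float64(2.667), np.float64(0.543)]
```

```bash
cat >> h.py <<'E'
from scipy.spatial.transform import Rotation as Ro
def plan(*wps):
    s=read_state(); R=Ro.from_rotvec(s['orientation']).as_matrix(); p=np.array(s['tool_pos'])
    yaw=np.arctan2(R[1,1],R[0,1]); print('t',round(s['t'],2),'pos',p.round(4),'yaw',yaw.round(3),'F',np.round(s['force'],1),'open',round(s['opening'],4),'toolx',R[:,0].round(3),'q',np.round(s['q'],2))
    for x,y,z,w in wps:
        d=R.T@(np.array([x,y,z])-p)/.6
        dy=(yaw-w+np.pi/2)%np.pi-np.pi/2     # roll about tool x (down) = -world yaw; jaws are symmetric
        print((x,y,z,w),'linear',d.round(4).tolist(),'roll',(np.degrees(dy)/30).round(3),'alt',(np.degrees(dy-np.sign(dy)*np.pi)/30).round(3))
E
python3 - <<'E'
from h import *
plan((.45,-.1,.2,.214),(.482,.243,.15,.214),(.482,.243,.046,.214))
E
```

```text
t 0.2 pos [ 0.1466 -0.5815  0.218 ] yaw -1.324 F [ 0.4  0.1 -0.3] open 0.0933 toolx [-0.     0.001 -1.   ] q [-1.41  0.13  1.49  0.    1.52 -0.09]
(0.45, -0.1, 0.2, 0.214) linear [0.0308, -0.6546, -0.6864] roll -2.937 alt 3.063
(0.482, 0.243, 0.15, 0.214) linear [0.1148, -1.1958, -0.8778] roll -2.937 alt 3.063
(0.482, 0.243, 0.046, 0.214) linear [0.2881, -1.1956, -0.8778] roll -2.937 alt 3.063
```

Emit:
apply_moves --series '[{"jaw":-1,"linear":[0.03,-0.655,-0.686],"roll":-1},{"jaw":-1,"linear":[0.03,-0.655,-0.686],"roll":-1},{"jaw":-1,"linear":[0.03,-0.655,-0.686],"roll":-1},{"jaw":-1,"linear":[0.03,-0.655,-0.686],"roll":-1},{"jaw":-1,"linear":[0.03,-0.655,-0.686],"roll":-1},{"jaw":-1,"linear":[0.03,-0.655,-0.686],"roll":-1},{"jaw":-1,"linear":[0.03,-0.655,-0.686],"roll":-1},{"jaw":-1,"linear":[0.03,-0.655,-0.686],"roll":-1},{"jaw":-1,"linear":[0.03,-0.655,-0.686],"roll":-1},{"jaw":-1,"linear":[0.03,-0.655,-0.686],"roll":-1}]' --force 25

```text
t: 1.45
tool_pos: [0.4508, -0.0962, 0.2002]
orientation: [1.767, 0.724, -1.766]
force: [-0.2, -0.8, -0.2]
opening: 0.0929
```

```bash
python3 - <<'E'
from h import *
plan((.482,.243,.15,.214),(.482,.243,.046,.214))
E
```

```text
t 1.45 pos [ 0.4508 -0.0962  0.2002] yaw -0.795 F [-0.2 -0.8 -0.2] open 0.0929 toolx [-0.     0.002 -1.   ] q [-0.32 -0.25  1.88  0.    1.5   0.47]
(0.482, 0.243, 0.15, 0.214) linear [0.0848, -0.367, -0.433] roll -1.927 alt 4.073
(0.482, 0.243, 0.046, 0.214) linear [0.2582, -0.3667, -0.4327] roll -1.927 alt 4.073
```

Emit:
apply_moves --series '[{"jaw":-1,"linear":[0.08,-0.367,-0.433],"roll":-1},{"jaw":-1,"linear":[0.08,-0.367,-0.433],"roll":-1},{"jaw":-1,"linear":[0.08,-0.367,-0.433],"roll":-1},{"jaw":-1,"linear":[0.08,-0.367,-0.433],"roll":-1},{"jaw":-1,"linear":[0.08,-0.367,-0.433],"roll":-1},{"jaw":-1,"linear":[0.08,-0.367,-0.433],"roll":-1},{"jaw":-1,"linear":[0.08,-0.367,-0.433],"roll":-1}]'

```text
t: 2.33
tool_pos: [0.4815, 0.2441, 0.1521]
orientation: [1.405, 1.072, -1.405]
force: [-1.2, 0.2, -0.6]
opening: 0.0926
```

```bash
python3 - <<'E'
from h import *
plan((.482,.243,.15,.214),(.482,.243,.046,.214))
E
```

```text
t 2.33 pos [0.4815 0.2441 0.1521] yaw -0.269 F [-1.2  0.2 -0.6] open 0.0926 toolx [-0.002  0.002 -1.   ] q [0.37 0.01 1.74 0.   1.4  0.64]
(0.482, 0.243, 0.15, 0.214) linear [0.0034, 0.0012, 0.0015] roll -0.922 alt 5.078
(0.482, 0.243, 0.046, 0.214) linear [0.1768, 0.0016, 0.0017] roll -0.922 alt 5.078
```

Emit:
apply_moves --series '[{"jaw":-1,"linear":[0.04,0,0],"roll":-0.92},{"jaw":-1,"linear":[0.08,0,0],"roll":-0.92},{"jaw":-1,"linear":[0.1,0,0],"roll":-0.92},{"jaw":-1,"linear":[0.15,0.001,0.001],"roll":-0.92},{"jaw":-1,"linear":[0.177,0.001,0.001],"roll":-0.92},{"jaw":-1,"linear":[0.177,0.001,0.001],"roll":-0.92},{"jaw":1,"linear":[0.177,0.001,0.001],"roll":-0.92},{"jaw":1,"linear":[0.177,0.001,0.001],"roll":-0.92},{"jaw":1,"linear":[0.177,0.001,0.001],"roll":-0.92},{"jaw":1,"linear":[0.177,0.001,0.001],"roll":-0.92},{"jaw":1,"linear":[0.177,0.001,0.001],"roll":-0.92},{"jaw":1,"linear":[0.177,0.001,0.001],"roll":-0.92}]' --force 20

```text
t: 3.82
tool_pos: [0.4817, 0.2436, 0.0458]
orientation: [1.051, 1.305, -1.051]
force: [-0.2, -0.6, 0.1]
opening: 0.0374
```

```bash
python3 - <<'E'
from h import *
plan((.482+.155*.977,.243+.155*.2124,.046,.214))
E
```

```text
t 3.83 pos [0.4817 0.2436 0.0458] yaw 0.213 F [-0.2 -0.6  0.1] open 0.0374 toolx [-0.002  0.002 -1.   ] q [0.37 0.12 1.82 0.   1.19 0.16]
(0.633435, 0.275922, 0.046, 0.214) linear [-0.0007, 0.2585, 0.0007] roll -0.002 alt 5.998
```

Emit:
apply_moves --series '[{"jaw":1,"linear":[0,0,0],"roll":0},{"jaw":1,"linear":[0,0,0],"roll":0},{"jaw":1,"linear":[0,0,0],"roll":0},{"jaw":1,"linear":[0,0,0],"roll":0},{"jaw":1,"linear":[0,0.04,0],"roll":0},{"jaw":1,"linear":[0,0.09,0],"roll":0},{"jaw":1,"linear":[0,0.14,0],"roll":0},{"jaw":1,"linear":[0,0.19,0],"roll":0},{"jaw":1,"linear":[0,0.23,0],"roll":0},{"jaw":1,"linear":[0,0.25,0],"roll":0},{"jaw":1,"linear":[0,0.26,0],"roll":0},{"jaw":1,"linear":[0,0.26,0],"roll":0}]'

```text
t: 5.32
tool_pos: [0.6316, 0.2757, 0.0456]
orientation: [1.047, 1.309, -1.056]
force: [-14.1, -5.2, 13.1]
opening: 0.014
```

```bash
python3 - <<'E'
from h import *
plan()
E
```

```text
t 5.33 pos [0.6316 0.2757 0.0456] yaw 0.213 F [-14.1  -5.2  13.1] open 0.014 toolx [-0.008 -0.001 -1.   ] q [0.34 0.5  1.36 0.   1.29 0.12]
```

Emit:
apply_moves --series '[{"jaw":-0.3,"linear":[0,-0.005,0],"roll":0},{"jaw":-0.3,"linear":[0,-0.005,0],"roll":0},{"jaw":-0.3,"linear":[0,-0.005,0],"roll":0},{"jaw":-0.3,"linear":[-0.1,-0.005,0],"roll":0.2},{"jaw":-0.3,"linear":[-0.2,-0.005,0],"roll":0.6},{"jaw":-0.3,"linear":[-0.2,-0.005,0],"roll":0.9},{"jaw":-0.3,"linear":[-0.2,-0.005,0],"roll":0.9}]'

```text
t: 6.2
tool_pos: [0.6301, 0.2753, 0.1665]
orientation: [1.392, 1.081, -1.401]
force: [0.1, -0.4, -1.0]
opening: 0.0603
```

```bash
python3 - <<'E'
from h import *
plan((.435,.390,.15,-.55),(.435,.390,.033,-.55))
t=cam('top'); s=cam('side','side1.png')
a=cv2.resize(t['pixels'][195:265,165:265],None,fx=5,fy=5,interpolation=cv2.INTER_CUBIC)
b=cv2.resize(s['pixels'][285:345,240:310],None,fx=4,fy=4,interpolation=cv2.INTER_CUBIC)
o=np.zeros((360,790,3),np.uint8);o[:350,:500]=a;o[:240,505:785]=b;cv2.imwrite('pics/crop2.png',o)
E
```

```text
t 6.2 pos [0.6301 0.2753 0.1665] yaw -0.257 F [ 0.1 -0.4 -1. ] open 0.0603 toolx [-0.006 -0.    -1.   ] q [0.34 0.4  1.27 0.   1.48 0.59]
(0.435, 0.39, 0.15, -0.55) linear [0.0296, -0.3629, -0.1023] roll 0.56 alt -5.44
(0.435, 0.39, 0.033, -0.55) linear [0.2246, -0.3617, -0.1027] roll 0.56 alt -5.44
```

View pics/crop2.png

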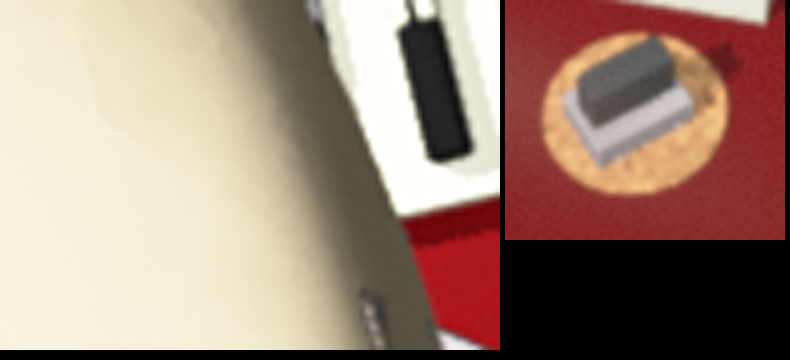

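Left: the arm hides the weight from the top camera. The highlighter shows in the open compartment at crop (435,90). Right: side view of the weight, with plate corners at crop (567,113), (603,167) and (693,119), and the ridge top from (580,75) to (670,50).

```bash
python3 - <<'E'
from h import *
c=cam('side')
S=lambda x,y:(240+(x-505)/4,285+y/4)
f=lambda x,y,z:ray(c,*S(x,y),z)[:2]
for z,(l,fr,r) in {.004:((567,113),(603,167),(693,119)),.026:((565,95),(602,151),(693,100))}.items():
    A,B,C=f(*l,z),f(*fr,z),f(*r,z);print(A.round(3),B.round(3),C.round(3),'mid',((A+C)/2).round(4),np.linalg.norm(A-B).round(3),np.linalg.norm(B-C).round(3),'yaw',np.arctan2(*(B-C)[::-1]).round(3),np.arctan2(*(A-B)[::-1]).round(3))
T=np.array([f(x,y,.06) for x,y in((580,72),(600,92),(676,60),(657,36))]);print('ridge',T.round(3).tolist(),T.mean(0).round(4),'yaw',np.arctan2(*(T[1]-T[2])[::-1]).round(3),np.arctan2(*(T[0]-T[3])[::-1]).round(3))
E
```

```text
[0.469 0.408] [0.43  0.433] [0.393 0.379] mid [0.431  0.3934] 0.047 0.066 yaw 0.975 -0.572
[0.468 0.409] [0.428 0.435] [0.392 0.379] mid [0.4303 0.3941] 0.049 0.066 yaw 1.003 -0.579
ridge [[0.455, 0.41], [0.436, 0.418], [0.404, 0.378], [0.423, 0.366]] [0.4295 0.3929] yaw 0.887 0.94
```

Emit:
apply_moves --series '[{"jaw":-0.3,"linear":[0.03,-0.366,-0.103],"roll":0.62},{"jaw":-0.3,"linear":[0.03,-0.366,-0.103],"roll":0.62},{"jaw":-0.3,"linear":[0.03,-0.366,-0.103],"roll":0.62},{"jaw":-0.3,"linear":[0.03,-0.366,-0.103],"roll":0.62},{"jaw":-0.3,"linear":[0.03,-0.366,-0.103],"roll":0.62},{"jaw":-0.3,"linear":[0.1,-0.366,-0.103],"roll":0.62},{"jaw":-0.3,"linear":[0.17,-0.366,-0.103],"roll":0.62},{"jaw":-0.3,"linear":[0.222,-0.366,-0.103],"roll":0.62},{"jaw":-0.3,"linear":[0.222,-0.366,-0.103],"roll":0.62}]'

```text
t: 7.48
tool_pos: [0.4285, 0.387, 0.0287]
orientation: [1.606, 0.88, -1.638]
force: [0.2, 0.4, 0.4]
opening: 0.0604
```

```bash
python3 - <<'E'
from h import *
plan()
E
```

```text
t 7.47 pos [0.4285 0.387  0.0287] yaw -0.578 F [0.2 0.4 0.4] open 0.0604 toolx [-0.016 -0.006 -1.   ] q [0.64 0.26 1.71 0.01 1.19 1.22]
```

Emit:
apply_moves --series '[{"jaw":-0.3,"linear":[-0.008,0.003,-0.01],"roll":0},{"jaw":1,"linear":[-0.008,0.003,-0.01],"roll":0},{"jaw":1,"linear":[-0.008,0.003,-0.01],"roll":0},{"jaw":1,"linear":[-0.008,0.003,-0.01],"roll":0},{"jaw":1,"linear":[-0.008,0.003,-0.01],"roll":0},{"jaw":1,"linear":[-0.008,0.003,-0.01],"roll":0},{"jaw":1,"linear":[-0.008,0.003,-0.01],"roll":0}]' --force 50

```text
t: 8.35
tool_pos: [0.4329, 0.3917, 0.0338]
orientation: [1.605, 0.881, -1.638]
force: [-5.3, 1.9, 5.5]
opening: 0.024
```

```bash
python3 - <<'E'
from h import *
plan((.45,.2,.2,-1.1),(.4313,-.1702,.2,-1.953),(.4313,-.1702,.09,-1.953))
E
```

```text
t 8.35 pos [0.4329 0.3917 0.0338] yaw -0.578 F [-5.3  1.9  5.5] open 0.024 toolx [-0.017 -0.006 -1.   ] q [0.64 0.27 1.69 0.01 1.21 1.22]
(0.45, 0.2, 0.2, -1.1) linear [-0.2757, 0.1953, 0.2558] roll 0.997 alt -5.003
(0.4313, -0.1702, 0.2, -1.953) linear [-0.2717, 0.5062, 0.7897] roll 2.626 alt -3.374
(0.4313, -0.1702, 0.09, -1.953) linear [-0.0884, 0.5083, 0.7871] roll 2.626 alt -3.374
```

Emit:
apply_moves --series '[{"jaw":1,"linear":[-0.06,0,0],"roll":0},{"jaw":1,"linear":[-0.15,0,0],"roll":0},{"jaw":1,"linear":[-0.24,0.02,0.03],"roll":0.2},{"jaw":1,"linear":[-0.276,0.06,0.08],"roll":0.4},{"jaw":1,"linear":[-0.276,0.11,0.15],"roll":0.7},{"jaw":1,"linear":[-0.276,0.16,0.21],"roll":1},{"jaw":1,"linear":[-0.276,0.195,0.256],"roll":1},{"jaw":1,"linear":[-0.276,0.195,0.256],"roll":1}]'

```text
t: 9.35
tool_pos: [0.4492, 0.1972, 0.1986]
orientation: [1.94, 0.462, -1.981]
force: [0.5, 1.3, -7.1]
opening: 0.0237
```

```bash
python3 - <<'E'
from h import *
plan((.4313,-.1702,.2,-1.953),(.4313,-.1702,.13,-1.953))
E
```

```text
t 9.35 pos [0.4492 0.1972 0.1986] yaw -1.105 F [ 0.5  1.3 -7.1] open 0.0237 toolx [-0.019 -0.008 -1.   ] q [ 0.31 -0.14  1.79 -0.    1.51  1.42]
(0.4313, -0.1702, 0.2, -1.953) linear [0.0029, 0.5336, 0.3018] roll 1.62 alt -4.38
(0.4313, -0.1702, 0.13, -1.953) linear [0.1195, 0.5338, 0.2994] roll 1.62 alt -4.38
```

Emit:
apply_moves --series '[{"jaw":1,"linear":[0,0.534,0.301],"roll":1},{"jaw":1,"linear":[0,0.534,0.301],"roll":1},{"jaw":1,"linear":[0,0.534,0.301],"roll":1},{"jaw":1,"linear":[0,0.534,0.301],"roll":1},{"jaw":1,"linear":[0,0.534,0.301],"roll":1},{"jaw":1,"linear":[0,0.534,0.301],"roll":1},{"jaw":1,"linear":[0,0.534,0.301],"roll":1},{"jaw":1,"linear":[0,0.534,0.301],"roll":1}]'

```text
t: 10.35
tool_pos: [0.4315, -0.1696, 0.2006]
orientation: [-2.172, 0.071, 2.218]
force: [-0.6, -0.2, -7.1]
opening: 0.0235
```

```bash
python3 - <<'E'
from h import *
plan((.4313,-.1702,.2,-1.953),(.4313,-.1702,.13,-1.953))
c=cam('side','side2.png'); cv2.imwrite('pics/crop3.png',cv2.resize(c['pixels'][90:220,230:430],None,fx=4,fy=4,interpolation=cv2.INTER_CUBIC))
E
```

```text
t 10.35 pos [ 0.4315 -0.1696  0.2006] yaw -1.629 F [-0.6 -0.2 -7.1] open 0.0235 toolx [-0.021 -0.006 -1.   ] q [-0.47 -0.22  1.86 -0.02  1.52  1.16]
(0.4313, -0.1702, 0.2, -1.953) linear [0.0011, 0.0011, 0.0002] roll 0.619 alt -5.381
(0.4313, -0.1702, 0.13, -1.953) linear [0.1177, 0.0002, -0.0022] roll 0.619 alt -5.381
```

View pics/crop3.png

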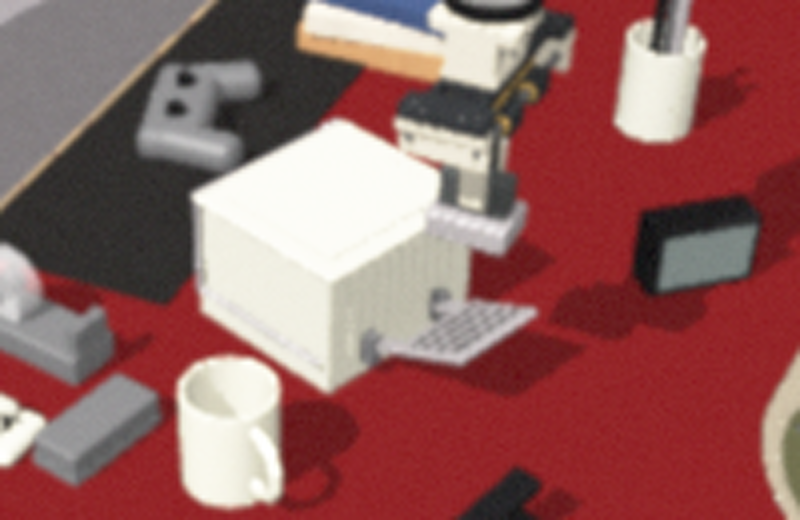

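Side view: the weight hangs level in the fingers at crop (478,225), above the raised foot at (465,330). Next I turn it in line with the bin and press down slowly.

Emit:
apply_moves --series '[{"jaw":1,"linear":[0.02,0.001,0],"roll":0.3},{"jaw":1,"linear":[0.05,0.001,-0.001],"roll":0.62},{"jaw":1,"linear":[0.08,0.001,-0.001],"roll":0.62},{"jaw":1,"linear":[0.11,0,-0.002],"roll":0.62},{"jaw":1,"linear":[0.13,0,-0.002],"roll":0.62},{"jaw":1,"linear":[0.145,0,-0.003],"roll":0.62},{"jaw":1,"linear":[0.16,0,-0.003],"roll":0.62},{"jaw":1,"linear":[0.175,0,-0.003],"roll":0.62},{"jaw":1,"linear":[0.19,0,-0.003],"roll":0.62},{"jaw":1,"linear":[0.205,-0.001,-0.004],"roll":0.62},{"jaw":1,"linear":[0.215,-0.001,-0.004],"roll":0.62},{"jaw":1,"linear":[0.215,-0.001,-0.004],"roll":0.62}]'

```text
t: 11.9
tool_pos: [0.431, -0.1691, 0.071]
orientation: [-1.996, 0.399, 2.037]
force: [0.1, -0.4, -7.0]
opening: 0.0237
```

```bash
python3 - <<'E'
from h import *
plan((.4313,-.1702,.066,-1.953))
E
```

```text
t 11.9 pos [ 0.431  -0.1691  0.071 ] yaw -1.952 F [ 0.1 -0.4 -7. ] open 0.0237 toolx [-0.022 -0.006 -1.   ] q [-0.47 -0.1   2.   -0.02  1.26  1.48]
(0.4313, -0.1702, 0.066, -1.953) linear [0.0083, 0.0013, -0.0013] roll 0.002 alt -5.998
```

The wrist still reads a free weight (-7 N), yet the lever should be pushing back by now. I need to look.

```bash
python3 - <<'E'
from h import *
c=cam('side','side3.png'); cv2.imwrite('pics/crop4.png',cv2.resize(c['pixels'][90:220,250:400],None,fx=4,fy=4,interpolation=cv2.INTER_CUBIC))
E
```

```text
(no output)
```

View pics/crop4.png

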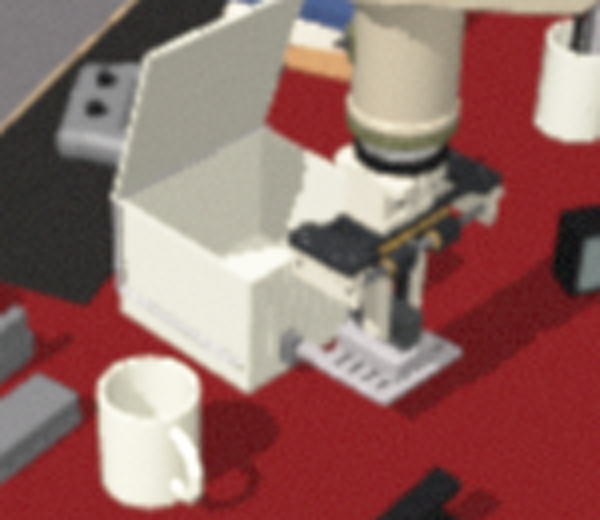

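The lid is up and the foot looks level, with the weight over its middle at crop (380,345). I'll set it down the last 5 mm.

Emit:
apply_moves --series '[{"jaw":1,"linear":[0.004,0.001,-0.001],"roll":0},{"jaw":1,"linear":[0.008,0.001,-0.001],"roll":0},{"jaw":1,"linear":[0.008,0.001,-0.001],"roll":0}]'

```text
t: 12.32
tool_pos: [0.4315, -0.1701, 0.0665]
orientation: [-1.996, 0.4, 2.037]
force: [0.6, -0.5, -6.3]
opening: 0.0237
```

```bash
python3 - <<'E'
from h import *
plan()
c=cam('side')
for n,p in dict(fcorn=(-.203,.05,.036),ocorn=(-.203,-.05,.036),icorn=(-.123,.05,.036)).items():
    a=-.382;R=np.array([[np.cos(a),-np.sin(a)],[np.sin(a),np.cos(a)]]);w=R@p[:2]+[.5825,-.231];u=proj(c,(*w,p[2]));print(n,((u-[250,90])*4).round())
E
```

```text
t 12.32 pos [ 0.4315 -0.1701  0.0665] yaw -1.952 F [ 0.6 -0.5 -6.3] open 0.0237 toolx [-0.021 -0.006 -1.   ] q [-0.47 -0.09  2.   -0.02  1.25  1.48]
fcorn [379. 405.]
ocorn [456. 353.]
icorn [310. 362.]
```

Emit:
apply_moves --series '[{"jaw":1,"linear":[0.002,0,0],"roll":0},{"jaw":1,"linear":[0.004,0,0],"roll":0},{"jaw":1,"linear":[0.004,0,0],"roll":0}]'

```text
t: 12.75
tool_pos: [0.4318, -0.1703, 0.0657]
orientation: [-1.997, 0.4, 2.036]
force: [-7.1, 3.1, 9.0]
opening: 0.0236
```

```bash
python3 - <<'E'
from h import *
plan()
E
```

```text
t 12.75 pos [ 0.4318 -0.1703  0.0657] yaw -1.952 F [-7.1  3.1  9. ] open 0.0236 toolx [-0.021 -0.006 -1.   ] q [-0.47 -0.09  2.   -0.02  1.25  1.48]
```

Emit:
apply_moves --series '[{"jaw":-0.3,"linear":[0,0,0],"roll":0},{"jaw":-0.3,"linear":[0,0,0],"roll":0},{"jaw":-0.3,"linear":[0,0,0],"roll":0},{"jaw":-0.3,"linear":[0,0,0],"roll":0},{"jaw":-0.3,"linear":[-0.05,0,0],"roll":0},{"jaw":-0.3,"linear":[-0.15,0,0],"roll":0},{"jaw":-0.3,"linear":[-0.25,0,0],"roll":0},{"jaw":-0.3,"linear":[-0.28,0,0],"roll":0}]'

```text
t: 13.75
tool_pos: [0.4372, -0.1701, 0.2385]
orientation: [-2.005, 0.402, 2.03]
force: [0.8, -0.5, 0.4]
opening: 0.0606
```

```bash
python3 - <<'E'
from h import *
plan((.49,.22,.18,-1.357))
c=cam('top','top4.png')
im=c['pixels']
a=cv2.resize(im[170:250,205:285],None,fx=5,fy=5,interpolation=cv2.INTER_CUBIC)
b=cv2.resize(im[90:250,350:500],None,fx=2.5,fy=2.5,interpolation=cv2.INTER_CUBIC)
o=np.zeros((400,780,3),np.uint8);o[:400,:400]=a;o[:,405:780]=b;cv2.imwrite('pics/crop5.png',o)
hsv=cv2.cvtColor(im,cv2.COLOR_BGR2HSV); m=cv2.inRange(hsv,(0,0,0),(180,255,80));m[:175]=0;m[245:]=0;m[:,:222]=0;m[:,270:]=0
for k in cv2.findContours(m,0,2)[0]:
    if cv2.contourArea(k)>30: b=cv2.minAreaRect(k);print(b,[ray(c,*p,.025)[:2].round(3).tolist() for p in cv2.boxPoints(b)])
E
```

```text
t 13.75 pos [ 0.4372 -0.1701  0.2385] yaw -1.952 F [ 0.8 -0.5  0.4] open 0.0606 toolx [-0.014 -0.01  -1.   ] q [-0.47 -0.23  1.8  -0.02  1.58  1.48]
(0.49, 0.22, 0.18, -1.357) linear [0.0899, -0.6376, 0.1594] roll -1.137 alt 4.863
((230.52854919433594, 216.49497985839844), (33.714351654052734, 2.954350471496582), 79.99201965332031) [[0.5, 0.295], [0.501, 0.287], [0.409, 0.269], [0.407, 0.277]]
((251.35296630859375, 211.9117889404297), (29.10427474975586, 8.48874568939209), 75.96376037597656) [[0.503, 0.246], [0.508, 0.223], [0.429, 0.202], [0.424, 0.225]]
```

View pics/crop5.png

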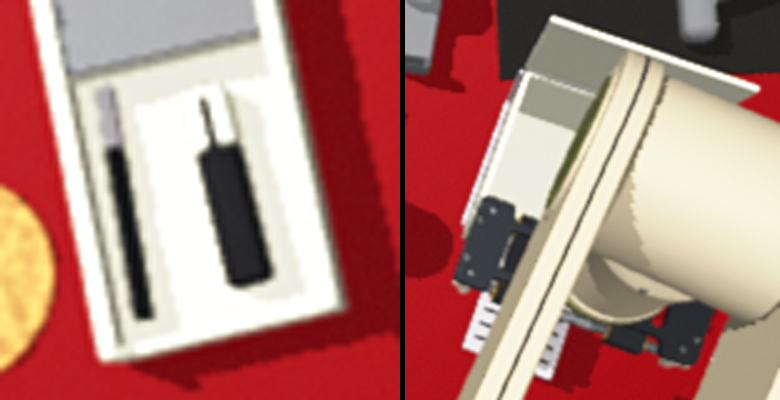

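The lid stays up with the gripper clear of the weight. The highlighter's dark body runs from crop (250,283) to (222,148), with its white cap beyond. Its centre is about (0.481, 0.228), and tray y of -16 mm agrees with the description. The pen is at crop (130,210).

Emit:
apply_moves --series '[{"jaw":0.1,"linear":[0.05,-0.65,0.177],"roll":-1},{"jaw":0.1,"linear":[0.05,-0.65,0.177],"roll":-1},{"jaw":0.1,"linear":[0.05,-0.65,0.177],"roll":-1},{"jaw":0.1,"linear":[0.05,-0.65,0.177],"roll":-1},{"jaw":0.1,"linear":[0.05,-0.65,0.177],"roll":-1},{"jaw":0.1,"linear":[0.1,-0.65,0.177],"roll":-1},{"jaw":0.1,"linear":[0.14,-0.65,0.177],"roll":-1},{"jaw":0.1,"linear":[0.14,-0.65,0.177],"roll":-1}]'

```text
t: 14.8
tool_pos: [0.4787, 0.2313, 0.1442]
orientation: [2.114, 0.144, -2.167]
force: [0.3, -1.2, -0.3]
opening: 0.0414
```

```bash
python3 - <<'E'
from h import *
plan((.481,.229,.08,-1.31),(.481,.229,.011,-1.31))
E
```

```text
t 14.8 pos [0.4787 0.2313 0.1442] yaw -1.425 F [ 0.3 -1.2 -0.3] open 0.0414 toolx [-0.024 -0.013 -1.   ] q [ 0.36  0.02  1.74 -0.    1.41  1.78]
(0.481, 0.229, 0.08, -1.31) linear [0.1069, 0.0034, -0.0059] roll -0.22 alt 5.78
(0.481, 0.229, 0.011, -1.31) linear [0.2219, 0.0023, -0.0088] roll -0.22 alt 5.78
```

Emit:
apply_moves --series '[{"jaw":0.1,"linear":[0.04,0.003,-0.005],"roll":-0.22},{"jaw":0.1,"linear":[0.107,0.003,-0.006],"roll":-0.22},{"jaw":0.1,"linear":[0.15,0.003,-0.007],"roll":-0.22},{"jaw":0.1,"linear":[0.19,0.002,-0.008],"roll":-0.22},{"jaw":0.1,"linear":[0.218,0.002,-0.009],"roll":-0.22},{"jaw":0.1,"linear":[0.22,0.002,-0.009],"roll":-0.22},{"jaw":1,"linear":[0.22,0.002,-0.009],"roll":-0.22},{"jaw":1,"linear":[0.22,0.002,-0.009],"roll":-0.22},{"jaw":1,"linear":[0.22,0.002,-0.009],"roll":-0.22},{"jaw":1,"linear":[0.22,0.002,-0.009],"roll":-0.22}]' --force 20

```text
t: 16.05
tool_pos: [0.4822, 0.2295, 0.0134]
orientation: [2.054, 0.263, -2.102]
force: [-0.5, -1.5, 6.5]
opening: 0.0258
```

```bash
python3 - <<'E'
from h import *
plan((.481,.22,.24,-1.31),(.44,-.1,.26,-1.7),(.573,-.227,.26,-1.953))
E
```

```text
t 16.05 pos [0.4822 0.2295 0.0134] yaw -1.31 F [-0.5 -1.5  6.5] open 0.0258 toolx [-0.021 -0.012 -1.   ] q [ 0.35  0.18  1.83 -0.    1.16  1.66]
(0.481, 0.22, 0.24, -1.31) linear [-0.3773, 0.0172, 0.015] roll 0.0 alt -6.0
(0.44, -0.1, 0.26, -1.7) linear [-0.4026, 0.5151, 0.2192] roll 0.745 alt -5.255
(0.573, -0.227, 0.26, -1.953) linear [-0.4047, 0.7767, 0.0597] roll 1.228 alt -4.772
```

Emit:
apply_moves --series '[{"jaw":1,"linear":[-0.06,0,0],"roll":0},{"jaw":1,"linear":[-0.15,0,0],"roll":0},{"jaw":1,"linear":[-0.25,0.02,0.02],"roll":0},{"jaw":1,"linear":[-0.35,0.04,0.03],"roll":0.1},{"jaw":1,"linear":[-0.4,0.12,0.06],"roll":0.3},{"jaw":1,"linear":[-0.403,0.22,0.1],"roll":0.5},{"jaw":1,"linear":[-0.403,0.32,0.14],"roll":0.7},{"jaw":1,"linear":[-0.403,0.42,0.18],"roll":0.9},{"jaw":1,"linear":[-0.403,0.515,0.219],"roll":1},{"jaw":1,"linear":[-0.403,0.515,0.219],"roll":1}]'

```text
t: 17.3
tool_pos: [0.4393, -0.1034, 0.2604]
orientation: [-2.064, 0.299, 2.105]
force: [0.7, -0.1, -0.5]
opening: 0.0259
```

```bash
python3 - <<'E'
from h import *
plan((.5686,-.2254,.25,-1.953),(.5686,-.2254,.11,-1.953))
E
```

```text
t 17.3 pos [ 0.4393 -0.1034  0.2604] yaw -1.84 F [ 0.7 -0.1 -0.5] open 0.0259 toolx [-0.021 -0.013 -1.   ] q [-0.33 -0.28  1.8  -0.02  1.63  1.51]
(0.5686, -0.2254, 0.25, -1.953) linear [0.0154, 0.1385, -0.2621] roll 0.217 alt -5.783
(0.5686, -0.2254, 0.11, -1.953) linear [0.2486, 0.1342, -0.2661] roll 0.217 alt -5.783
```

Emit:
apply_moves --series '[{"jaw":1,"linear":[0.01,0.05,-0.09],"roll":0.22},{"jaw":1,"linear":[0.015,0.1,-0.18],"roll":0.22},{"jaw":1,"linear":[0.015,0.139,-0.262],"roll":0.22},{"jaw":1,"linear":[0.015,0.139,-0.262],"roll":0.22},{"jaw":1,"linear":[0.015,0.139,-0.262],"roll":0.22},{"jaw":1,"linear":[0.1,0.137,-0.263],"roll":0.22},{"jaw":1,"linear":[0.18,0.135,-0.265],"roll":0.22},{"jaw":1,"linear":[0.248,0.134,-0.266],"roll":0.22},{"jaw":1,"linear":[0.248,0.134,-0.266],"roll":0.22}]'

```text
t: 18.42
tool_pos: [0.5666, -0.2229, 0.1082]
orientation: [-1.995, 0.407, 2.041]
force: [-0.6, -0.9, -0.3]
opening: 0.0259
```

```bash
python3 - <<'E'
from h import *
plan((.5686,-.2254,.11,-1.953))
c=cam('side','side6.png'); cv2.imwrite('pics/crop6.png',cv2.resize(c['pixels'][70:210,250:400],None,fx=4,fy=4,interpolation=cv2.INTER_CUBIC))
E
```

```text
t 18.43 pos [ 0.5666 -0.2229  0.1082] yaw -1.953 F [-0.6 -0.9 -0.3] open 0.0259 toolx [-0.025 -0.011 -1.   ] q [-0.45  0.25  1.56 -0.02  1.35  1.51]
(0.5686, -0.2254, 0.11, -1.953) linear [-0.003, 0.0026, -0.0046] roll -0.0 alt 6.0
```

View pics/crop6.png

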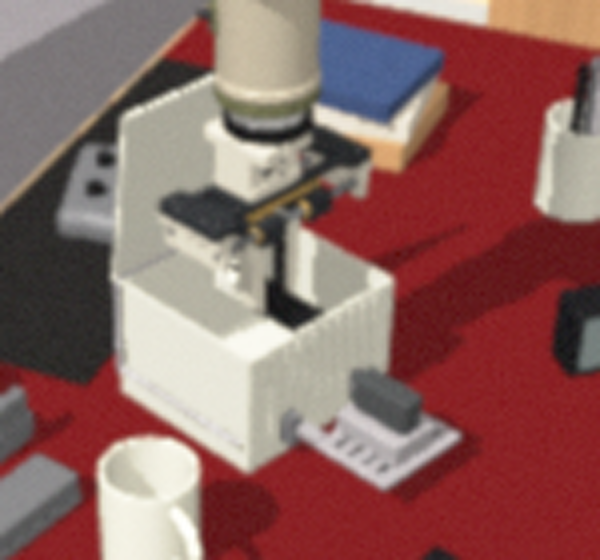

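The weight stands alone on the level foot at crop (385,410), the lid is up, and the highlighter is inside the mouth at (290,305). I'll release it and rise.

Emit:
apply_moves --series '[{"jaw":-0.3,"linear":[0,0,0],"roll":0},{"jaw":-0.3,"linear":[0,0,0],"roll":0},{"jaw":-0.3,"linear":[0,0,0],"roll":0},{"jaw":-0.3,"linear":[0,0,0],"roll":0},{"jaw":-0.3,"linear":[-0.08,0,0],"roll":0},{"jaw":-0.3,"linear":[-0.16,0,0],"roll":0},{"jaw":-0.3,"linear":[-0.2,0,0.03],"roll":0},{"jaw":-0.3,"linear":[-0.2,0,0.12],"roll":0},{"jaw":-0.3,"linear":[-0.2,0,0.2],"roll":0},{"jaw":-0.3,"linear":[-0.2,0,0.242],"roll":0},{"jaw":-0.3,"linear":[-0.2,0,0.242],"roll":0}]'

```text
t: 19.85
tool_pos: [0.4352, -0.1678, 0.2336]
orientation: [-2.0, 0.409, 2.037]
force: [0.7, -0.5, 0.2]
opening: 0.0604
```

```bash
python3 - <<'E'
from h import *
plan((.4318,-.1703,.1,-1.953),(.4318,-.1703,.066,-1.953))
t=cam('top'); c=cam('side','side7.png')
a=cv2.resize(t['pixels'][85:245,345:485],None,fx=2.8,fy=2.8,interpolation=cv2.INTER_CUBIC)
b=cv2.resize(c['pixels'][80:210,260:390],None,fx=3,fy=3,interpolation=cv2.INTER_CUBIC)
o=np.zeros((450,790,3),np.uint8);o[:448,:392]=a;o[:390,400:790]=b;cv2.imwrite('pics/crop7.png',o)
E
```

```text
t 19.85 pos [ 0.4352 -0.1678  0.2336] yaw -1.954 F [ 0.7 -0.5  0.2] open 0.0604 toolx [-0.021 -0.013 -1.   ] q [-0.46 -0.23  1.81 -0.02  1.57  1.49]
(0.4318, -0.1703, 0.1, -1.953) linear [0.2228, 0.0016, 0.0004] roll -0.001 alt 5.999
(0.4318, -0.1703, 0.066, -1.953) linear [0.2795, 0.0004, -0.0004] roll -0.001 alt 5.999
```

View pics/crop7.png

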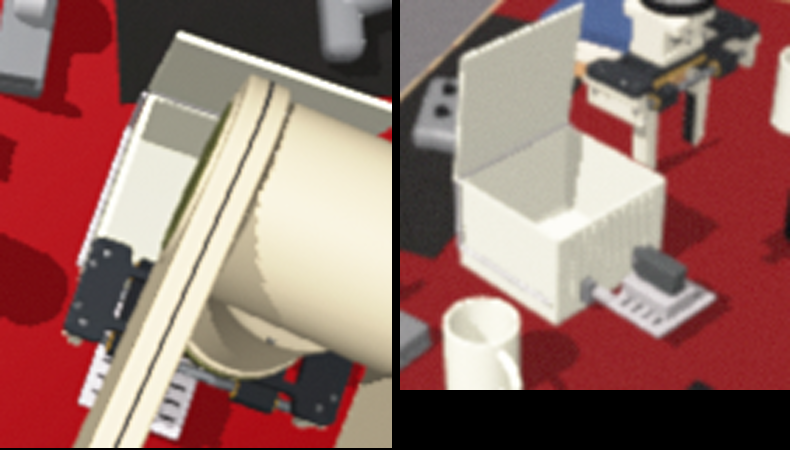

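The fingers are empty, so the highlighter dropped inside the walls, and the lid and weight are unchanged. Next I take the weight back.

Emit:
apply_moves --series '[{"jaw":-0.3,"linear":[0.08,0.002,0],"roll":0},{"jaw":-0.3,"linear":[0.16,0.002,0],"roll":0},{"jaw":-0.3,"linear":[0.22,0.001,0],"roll":0},{"jaw":-0.3,"linear":[0.26,0.001,0],"roll":0},{"jaw":-0.3,"linear":[0.279,0,0],"roll":0},{"jaw":1,"linear":[0.279,0,0],"roll":0},{"jaw":1,"linear":[0.279,0,0],"roll":0},{"jaw":1,"linear":[0.279,0,0],"roll":0},{"jaw":1,"linear":[0.279,0,0],"roll":0},{"jaw":1,"linear":[0.279,0,0],"roll":0},{"jaw":1,"linear":[0.279,0,0],"roll":0}]' --force 50

```text
t: 21.32
tool_pos: [0.4334, -0.171, 0.067]
orientation: [-2.001, 0.41, 2.036]
force: [-2.2, -1.2, 6.5]
opening: 0.0235
```

```bash
python3 - <<'E'
from h import *
plan((.4318,-.1703,.2,-1.953),(.45,.2,.2,-1.43),(.4325,.3905,.15,-.58))
E
```

```text
t 21.32 pos [ 0.4334 -0.171   0.067 ] yaw -1.954 F [-2.2 -1.2  6.5] open 0.0235 toolx [-0.02  -0.014 -1.   ] q [-0.47 -0.09  2.   -0.02  1.24  1.49]
(0.4318, -0.1703, 0.2, -1.953) linear [-0.2215, 0.0045, 0.0058] roll -0.001 alt 5.999
(0.45, 0.2, 0.2, -1.43) linear [-0.2308, -0.5792, 0.2084] roll -1.0 alt 5.0
(0.4325, 0.3905, 0.15, -0.58) linear [-0.1514, -0.8645, 0.353] roll -2.624 alt 3.376
```

Emit:
apply_moves --series '[{"jaw":1,"linear":[-0.02,0,0],"roll":0},{"jaw":1,"linear":[-0.05,0,0],"roll":0},{"jaw":1,"linear":[-0.08,0,0],"roll":0},{"jaw":1,"linear":[-0.12,0,0],"roll":0},{"jaw":1,"linear":[-0.17,0,0],"roll":0},{"jaw":1,"linear":[-0.23,0,0],"roll":0},{"jaw":1,"linear":[-0.23,-0.06,0.02],"roll":-0.1},{"jaw":1,"linear":[-0.23,-0.15,0.05],"roll":-0.3},{"jaw":1,"linear":[-0.23,-0.24,0.08],"roll":-0.5},{"jaw":1,"linear":[-0.23,-0.33,0.12],"roll":-0.7},{"jaw":1,"linear":[-0.23,-0.42,0.15],"roll":-0.9},{"jaw":1,"linear":[-0.23,-0.51,0.18],"roll":-1},{"jaw":1,"linear":[-0.23,-0.579,0.208],"roll":-1},{"jaw":1,"linear":[-0.23,-0.579,0.208],"roll":-1}]'

```text
t: 23.08
tool_pos: [0.4496, 0.2028, 0.2004]
orientation: [2.119, 0.143, -2.163]
force: [0.2, -1.3, -8.4]
opening: 0.0238
```

```bash
python3 - <<'E'
from h import *
plan((.4328,.3897,.15,-.9),(.4328,.3897,.15,-.58))
E
```

```text
t 23.07 pos [0.4496 0.2028 0.2004] yaw -1.426 F [ 0.2 -1.3 -8.4] open 0.0238 toolx [-0.02  -0.013 -1.   ] q [ 0.32 -0.13  1.78 -0.01  1.51  1.75]
(0.4328, 0.3897, 0.15, -0.9) linear [0.0805, -0.3131, -0.019] roll -1.004 alt 4.996
(0.4328, 0.3897, 0.15, -0.58) linear [0.0805, -0.3131, -0.019] roll -1.615 alt 4.385
```

Emit:
apply_moves --series '[{"jaw":1,"linear":[0.03,-0.1,-0.006],"roll":-0.3},{"jaw":1,"linear":[0.05,-0.2,-0.012],"roll":-0.6},{"jaw":1,"linear":[0.08,-0.28,-0.017],"roll":-0.9},{"jaw":1,"linear":[0.08,-0.313,-0.019],"roll":-1},{"jaw":1,"linear":[0.08,-0.313,-0.019],"roll":-1},{"jaw":1,"linear":[0.08,-0.313,-0.019],"roll":-1}]'

```text
t: 23.82
tool_pos: [0.4336, 0.3886, 0.1512]
orientation: [1.814, 0.629, -1.856]
force: [-0.1, -0.6, -7.9]
opening: 0.0235
```

```bash
python3 - <<'E'
from h import *
plan((.4328,.3897,.036,-.58))
E
```

```text
t 23.82 pos [0.4336 0.3886 0.1512] yaw -0.904 F [-0.1 -0.6 -7.9] open 0.0235 toolx [-0.019 -0.013 -1.   ] q [0.64 0.15 1.6  0.   1.42 1.55]
(0.4328, 0.3897, 0.036, -0.58) linear [0.1919, -0.0021, -0.0045] roll -0.619 alt 5.381
```

Emit:
apply_moves --series '[{"jaw":1,"linear":[0.03,0,-0.001],"roll":-0.3},{"jaw":1,"linear":[0.08,-0.001,-0.002],"roll":-0.62},{"jaw":1,"linear":[0.12,-0.002,-0.003],"roll":-0.62},{"jaw":1,"linear":[0.15,-0.002,-0.004],"roll":-0.62},{"jaw":1,"linear":[0.17,-0.002,-0.004],"roll":-0.62},{"jaw":1,"linear":[0.182,-0.002,-0.004],"roll":-0.62},{"jaw":1,"linear":[0.187,-0.002,-0.004],"roll":-0.62},{"jaw":1,"linear":[0.187,-0.002,-0.004],"roll":-0.62}]'

```text
t: 24.82
tool_pos: [0.4329, 0.3898, 0.0394]
orientation: [1.601, 0.874, -1.642]
force: [0.6, 0.5, -7.6]
opening: 0.0238
```

```bash
python3 - <<'E'
from h import *
plan((.4328,.3897,.035,-.58))
E
```

```text
t 24.82 pos [0.4329 0.3898 0.0394] yaw -0.58 F [ 0.6  0.5 -7.6] open 0.0238 toolx [-0.018 -0.013 -1.   ] q [0.64 0.26 1.68 0.   1.22 1.22]
(0.4328, 0.3897, 0.035, -0.58) linear [0.0073, -0.0001, 0.0001] roll 0.0 alt -6.0
```

Emit:
apply_moves --series '[{"jaw":1,"linear":[0.004,0,0],"roll":0},{"jaw":1,"linear":[0.008,0,0],"roll":0},{"jaw":1,"linear":[0.009,0,0],"roll":0},{"jaw":1,"linear":[0.009,0,0],"roll":0}]'

```text
t: 25.32
tool_pos: [0.4332, 0.3901, 0.0355]
orientation: [1.602, 0.874, -1.641]
force: [-3.8, -3.4, 4.0]
opening: 0.0238
```

```bash
python3 - <<'E'
from h import *
plan()
E
```

```text
t 25.32 pos [0.4332 0.3901 0.0355] yaw -0.58 F [-3.8 -3.4  4. ] open 0.0238 toolx [-0.017 -0.012 -1.   ] q [0.64 0.27 1.68 0.   1.21 1.22]
```

Contact at the expected height. I'll release, rise, and move out of the camera's view.

Emit:
apply_moves --series '[{"jaw":-0.3,"linear":[0,0,0],"roll":0},{"jaw":-0.3,"linear":[0,0,0],"roll":0},{"jaw":-0.3,"linear":[0,0,0],"roll":0},{"jaw":-0.3,"linear":[0,0,0],"roll":0},{"jaw":-0.3,"linear":[-0.05,0,0],"roll":0},{"jaw":-0.3,"linear":[-0.15,0,0],"roll":0},{"jaw":-0.3,"linear":[-0.25,0,0],"roll":0},{"jaw":-0.3,"linear":[-0.3,0.1,0.15],"roll":0},{"jaw":-0.3,"linear":[-0.3,0.2,0.3],"roll":0},{"jaw":-0.3,"linear":[-0.3,0.3,0.45],"roll":0},{"jaw":-0.3,"linear":[-0.3,0.3,0.45],"roll":0},{"jaw":-0.3,"linear":[-0.3,0.3,0.45],"roll":0},{"jaw":-0.3,"linear":[-0.3,0.3,0.45],"roll":0}]'

```text
t: 26.95
tool_pos: [0.4392, 0.0648, 0.2198]
orientation: [1.605, 0.87, -1.642]
force: [-0.0, 0.3, 0.2]
opening: 0.0603
```

```bash
python3 - <<'E'
from h import *
plan()
t=cam('top'); c=cam('side','side8.png')
a=cv2.resize(t['pixels'][100:300,160:480],None,fx=1.5,fy=1.5,interpolation=cv2.INTER_CUBIC)
w=cv2.resize(t['pixels'][200:250,165:225],None,fx=5,fy=5,interpolation=cv2.INTER_CUBIC)
b=cv2.resize(c['pixels'][90:340,190:400],None,fx=1.2,fy=1.2,interpolation=cv2.INTER_CUBIC)
o=np.zeros((600,800,3),np.uint8);o[:300,:480]=a;o[300:600,:252]=b;o[310:560,490:790]=w;cv2.imwrite('pics/crop8.png',o)
im=t['pixels'];hsv=cv2.cvtColor(im,cv2.COLOR_BGR2HSV)
g=cv2.inRange(hsv,(0,0,20),(180,80,110)); g[:200]=0;g[250:]=0;g[:,:165]=0;g[:,215:]=0
k=max(cv2.findContours(g,0,2)[0],key=cv2.contourArea);r=cv2.minAreaRect(k);print(r,ray(t,*r[0],.056))
E
```

```text
t 26.95 pos [0.4392 0.0648 0.2198] yaw -0.584 F [-0.   0.3  0.2] open 0.0603 toolx [-0.016 -0.013 -1.   ] q [ 0.04 -0.29  1.88 -0.01  1.56  0.63]
((188.18527221679688, 224.2088165283203), (23.392433166503906, 9.050187110900879), 32.47119140625) [0.43251236 0.3874728  0.056     ]
```

View pics/crop8.png

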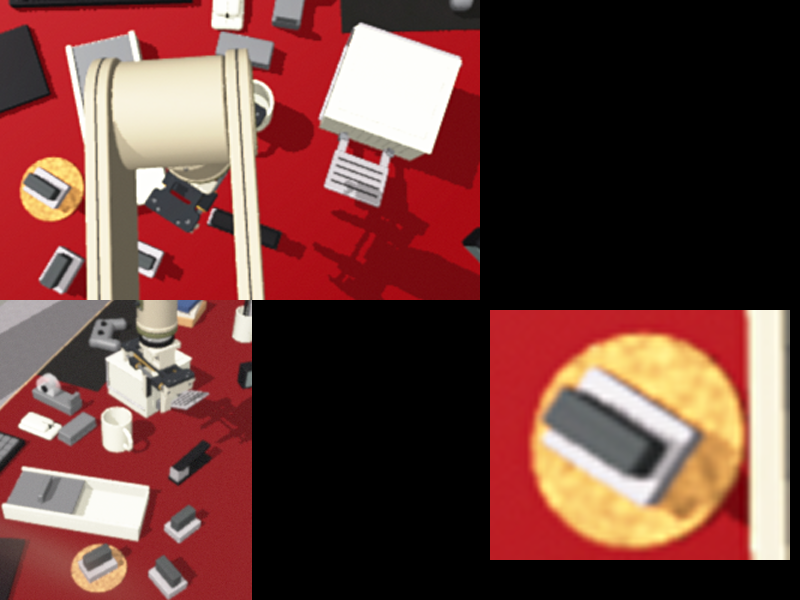

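The lid is shut at (390,90) and the weight stands upright mid-coaster. The arm hides the pen, so I'll move aside once for a last check of the tray.

Emit:
apply_moves --series '[{"jaw":-0.3,"linear":[-0.02,0.25,0.35],"roll":0},{"jaw":-0.3,"linear":[-0.02,0.25,0.35],"roll":0},{"jaw":-0.3,"linear":[-0.02,0.25,0.35],"roll":0},{"jaw":-0.3,"linear":[-0.02,0.25,0.35],"roll":0},{"jaw":-0.3,"linear":[-0.02,0.25,0.35],"roll":0},{"jaw":-0.3,"linear":[-0.02,0.25,0.35],"roll":0},{"jaw":-0.3,"linear":[-0.02,0.25,0.35],"roll":0}]'

```text
t: 27.92
tool_pos: [0.4498, -0.1889, 0.2342]
orientation: [1.603, 0.875, -1.64]
force: [0.3, -0.0, 0.0]
opening: 0.0601
```

```bash
python3 - <<'E'
from h import *
plan()
t=cam('top'); cv2.imwrite('pics/crop9.png',cv2.resize(t['pixels'][100:300,150:480],None,fx=2.4,fy=2.4,interpolation=cv2.INTER_CUBIC))
E
```

```text
t 27.93 pos [ 0.4498 -0.1889  0.2342] yaw -0.58 F [ 0.3 -0.   0. ] open 0.0601 toolx [-0.017 -0.011 -1.   ] q [-0.49 -0.17  1.76 -0.02  1.56  0.09]
```

View pics/crop9.png

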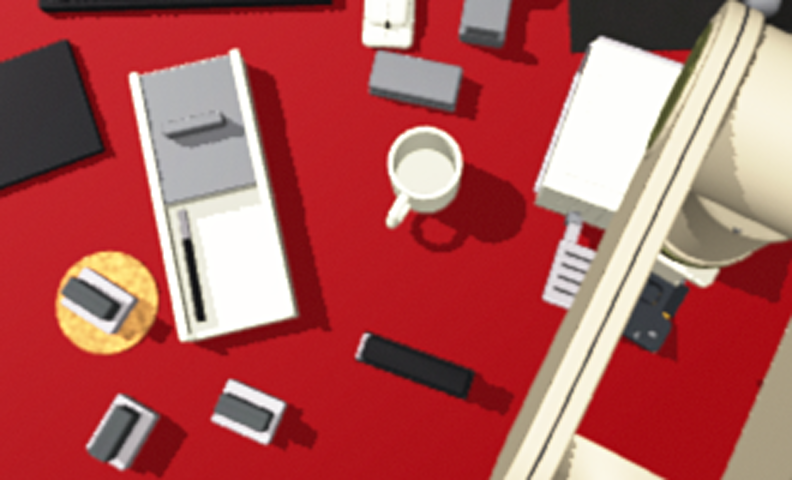

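The pen lies along the +y wall at (192,265), the compartment is otherwise empty, and everything else is in place.

```bash
python3 -c "
from plant import *
print(close_job())"
```

```text
the job is handed in; nothing more can be done
None
```

I did the job in the order asked and handed it in at about 28 s of the 72 s allowed. I slid the cover to its stop and stood the coaster's paperweight, the farthest of the three look-alikes, on the lever. With the lid held up by the weight alone, I dropped the highlighter in the bin, then took the weight off and set it back on the coaster.

- **Last checks:** the lid is shut and the lever is up. The weight stands upright, about 2 mm from the coaster's centre. The compartment holds only the pen, along its wall, and nothing else looks moved.
- **Not seen directly:** I never saw the highlighter on the bin floor. I take it to be inside because I released it with the fingers below the rim, and afterwards they were empty and it was nowhere on the desk.
- **One odd reading:** just before the lever reached its stop, the wrist force still read the weight's full 7 N, as if the lever were not pushing back. A picture showed the lid up and the foot about level. Contact showed up in the force when I lowered the weight the last few millimetres.

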